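Change a centring turntable over from the glass standard to a spindle set-up

ROBOT

A 6-joint arm with a two-finger parallel gripper is mounted at the origin on the work surface. World frame = base frame: x ahead of the robot, y to its left, z up, the work surface at z = 0. Lengths are in mm, angles in rad, forces in N, time in s.
With the tool pointing down it reaches from about 275 to 725 mm from the base axis. Payload 5.6 kg.
Tool frame: the origin (TCP) lies at the very end of the fingers, on their centre line; the grasp point (between the pads) lies 19 mm behind it; z points along the fingers, y is the line along which they close (so a half turn about z gives the same grasp; the last joint's range is limited). The gripper opens to 85 mm and grips with 20 to 120 N. Pads are 22 mm wide; open, the fingers measure 114 mm over their backs; the gripper's body (76 mm by 85 mm) begins 54 mm behind the grasp point. The pads swing forward as they close: fully open they stand 13 mm farther back than shut.
Start: joints at [-0.856, 0.255, 0.108, 0, -1.424, -0.285], TCP at [229.197, -499.962, 207.583] pointing down, gripper open.
Joint ranges: [-2.95, 2.95], [-1.21, 1.97], [-1.09, 1.5], [-2.87, 1.71], [-2.94, -0.07], [-3.05, 3.05]. Speed limits (rad/s): [2.57, 2.57, 3.14, 3.14, 3.14, 3.14].

INTERFACE

Orientations are given as a unit quaternion [w, x, y, z].
In Python, from plant import manip, optics, finish_job gives the robot as it stands.
- The arm moves only by the tool apply_moves, never from a script. Its argument "targets" is a list of rows, each a list of 7 numbers: the shift along the world's x, y, z in mm, then the turn, a rotation vector about the world's x, y, z in degrees, then the finger opening in mm, from 0 to 85.4. In form: [[dx, dy, dz, wx, wy, wz, fingers], ...]. A call has 1 to 20 rows; each row shifts and turns the commanded pose from where the row before left it; what a row does not reach is not made up. A row lasts 1/12 s, in which the tool goes at most 41.7 mm and 7.16 degrees, less where a joint would pass 70% of its speed; a pose out of reach is approached as far as the arm can. A call is refused whole if a number of a shift passes 41.7 or a number of a turn 7.16, either way. A call with a gripper value outside its range is refused whole. The fingers move at their own pace and stop on an object; "newtons" is the grip in N (left out, the last holds). Time passes only in rows, so rows that do not move let the fingers close. It gives the time, the measured TCP pose, the force, the opening and the grip force at its end, in the units of the state.
- manip.get_obs(): the state, without advancing time (a new reading comes with each control period).
- optics.grab_frame(name): name is "scene" or "top"; returns a dict with "frame" (400x640x3 uint8, blue, green, red), "depth" (400x640 float32, mm along the optical axis (not along the pixel's ray), 0 where there is no reading), "camera_matrix" (3x3 intrinsics, pixels), "extrinsics" (4x4, takes a point from world to camera coordinates). Camera axes: x right, y down, z forward; pixel columns grow to the right and rows downward; lengths in mm; the calibration is good to about 2 mm. A picture is of the moment at which its call begins.
- finish_job(): hands the job in; it is judged then, once.
The state is a dict: "clock": time; "joints": joint angles; "dq": joint speeds; "effort": joint torques, N m; "tool_pos": TCP position; "ee_rot": TCP orientation; "force": force on the tool from outside, world axes, zero at the start; "wrist_torque": the same for the moment, N m; "gripper_width": finger opening in mm; "finger_force": force on a finger pad.
Only numpy, scipy, OpenCV 4.12 (cv2) and the standard library are available. Lean on these libraries where they do the work, as an engineer would, in place of code of your own. Each camera call takes 0.05 s, during which the arm holds its last target. There are 200 camera calls.

TASK

The roundness calibration is finished: first lift the glass-domed standard off the turntable and set it back in the pocket of its wooden case, keeping it upright. Then build up the turntable for the next part, each piece fully seated on its centre: the tall riser on the turntable, the three-jaw chuck on the riser, and last the collared spindle upright in the chuck with its collar down on the jaws. Leave the low riser and the headed pin where they are.

Things in the scene. Friction and masses are not known exactly. Their poses are not given: they have to be found in the camera images.
- turntable: Round centring turntable, fixed: grey foot 160 mm across, black drum with four black knobs reaching 94 mm from the axis (68 mm high), flat steel top plate 120 mm across, its face 85 mm above the bench. In its middle a steel centring cone, 24 mm across at the foot, 12 mm at the top, 10 mm high. Origin: on the axis at bench level.
- case: Open wooden case, fixed: block 110 x 110 mm, 26 mm high, with a square pocket 62 x 62 mm, 16 mm deep (floor 10 mm above the bench, lined grey). Its lid, an 18 mm high tray of 110 x 110 mm, lies folded flat on the block's +x side. Origin: under the pocket's centre at bench level.
- standard: Calibration standard: steel cylinder 50 mm across, 48 mm high, with a greenish glass half-ball, 40 mm across, on top (68 mm in all). A 28 mm bore, 14 mm deep, in its underside sits over a centring cone. Starts on the turntable. Grip it on the steel. Origin: centre of its underside; z up.
- riser_tall: Tall riser: aluminium cylinder 58 mm across, 40 mm high, with a steel centring cone like the turntable's (24 to 12 mm across, 10 mm high) on its top face. A 28 mm bore, 14 mm deep, in its underside fits over a centring cone. Stands on the bench. Origin: centre of its underside; z up.
- riser_low: Low riser, not needed: aluminium disc 80 mm across, 20 mm high, with the same cone on top. Stands on the bench. Origin: centre of its underside.
- chuck: Three-jaw chuck: dark steel cylinder 58 mm across, 44 mm high, with three bright jaws on top, reaching 56 mm above its underside. A 22 mm bore runs down between the jaws; in the underside a 28 mm bore, 14 mm deep, fits over a centring cone. Stands on the bench. Origin: centre of its underside; z up.
- spindle: Steel spindle, 102 mm long, upright in a black block 34 mm high. From below: foot 16 mm across, 28 mm long, chamfered 5 mm; collar 32 mm across, 28 to 36 mm up; body 22 mm across, 36 to 82 mm; dark tip 18 mm across. Collar rests on the block, later on the jaws (foot 28 mm down in the bore). Lift it straight up 30 mm to clear the block. Origin: centre of the foot's end; z to the tip.
- pin: Headed steel pin, not needed: 12 mm across, head 24 mm across, 70 mm long, upright in the same black block 55 mm from the spindle, its top 74 mm above the bench. Origin: centre of its lower end.
Not all that is in view belongs to the job. What is shaped like the riser_tall but purple or yellow is not meant.

How it is judged:
By the outcome, as a careful person would: the job done as asked, in the order asked, and still so for the second after the job is handed in, with the robot touching nothing.
It also fails if it takes over 112 s, if anything falls off the work surface, if the arm or the gripper's body presses on something with over 40 N, if the wrist force passes 120 N, or if a joint passes its speed limit or range.

## Working session

There is one attempt and no reset: what is moved stays moved. The work goes in short steps, Python scripts to look and compute and a tool call to move; the robot and the scene stay as the last step left them, time stands still between calls to the robot, and variables do not carry over. Pictures are saved under pics/ and viewed, at most 14 in all, crops included, and the job is handed in when it is done.

Besides the shell and the picture viewer there is one more tool, called after "Emit:" as a command line: name --pt "numbers of a row" for each row, then --argument value for the rest. apply_moves: Moves the arm, as the interface text tells. Its arguments: {"type":"object","properties":{"targets":{"type":"array","items":{"type":"array","items":{"type":"number"}}},"newtons":{"type":"number"}},"required":["targets"]}

```bash
mkdir -p pics
cat > h.py <<'E'
import numpy as np, cv2, pickle
from plant import manip, optics, finish_job
def grab(n):
    f=optics.grab_frame(n); pickle.dump(f,open(n+'.pkl','wb')); return f
def ray(f,u,v,z):
    K=np.array(f['camera_matrix']);T=np.array(f['extrinsics']);R=T[:3,:3];t=T[:3,3]
    c=-R.T@t; d=R.T@np.linalg.inv(K)@np.array([u,v,1.]); return c+d*(z-c[2])/d[2]
def cloud(f):
    K=np.array(f['camera_matrix']);T=np.array(f['extrinsics'])
    d=f['depth']; v,u=np.indices(d.shape)
    p=np.stack([(u-K[0,2])/K[0,0]*d,(v-K[1,2])/K[1,1]*d,d],-1)
    return (p-T[:3,3])@T[:3,:3]
def proj(f,p):
    K=np.array(f['camera_matrix']);T=np.array(f['extrinsics'])
    q=K@(T[:3,:3]@np.array(p)+T[:3,3]); return q[:2]/q[2]
E
python3 - <<'E'
from h import *
for n in('scene','top'):
    f=grab(n); cv2.imwrite(f'pics/{n}0.png',cv2.resize(f['frame'],(800,500)))
    T=f['extrinsics'];print(n,-T[:3,:3].T@T[:3,3],T[2,:3],f['camera_matrix'][0])
print(manip.get_obs())
E
```

```text
scene [1078.19549334    3.69628149  915.41525576] [-0.58942904 -0.01961184 -0.80758206] [473.83332693   0.         316.28461704]
top [ 367.27509856   18.90240746 1017.44841068] [ 0.10601301 -0.01328464 -0.994276  ] [453.70522195   0.         324.93483227]
{'clock': 0.1, 'joints': array([-8.56419772e-01,  2.55697486e-01,  1.07143999e-01, -4.33928665e-04,
       -1.42390706e+00, -2.84574559e-01]), 'dq': array([ 0.0008083 , -0.00037461,  0.00134893,  0.00117887,  0.0002227 ,
        0.00020072]), 'effort': array([-2.71719582e-03, -3.87605453e+01,  2.38473505e+01,  5.37803650e+00,
       -3.83043502e-03,  1.83310340e-05]), 'tool_pos': array([ 229.01911485, -499.519917  ,  206.78336485]), 'ee_rot': array([-2.10168463e-04, -2.13219427e-01,  9.77003960e-01,  8.33242891e-04]), 'force': array([-0.06543524,  0.30156081,  0.66617617]), 'wrist_torque': array([ 0.00681381, -0.03303141, -0.00870046]), 'finger_force': 0.0, 'gripper_width': 85.61106425715406}
```

View pics/scene0.png

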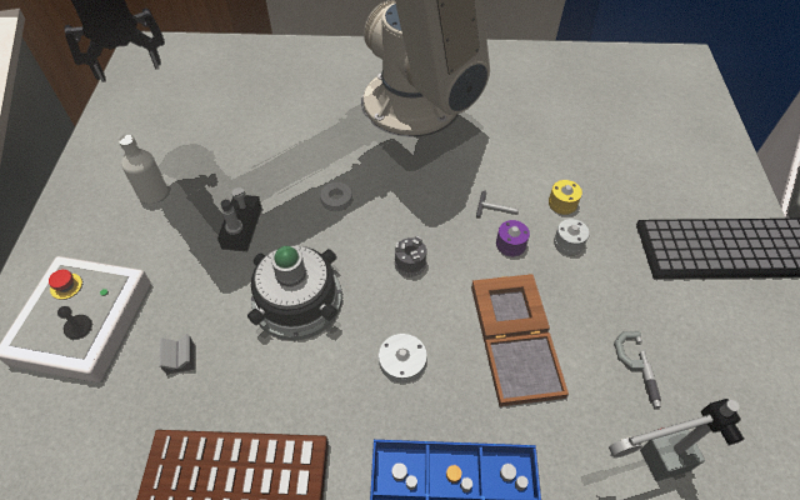

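View pics/top0.png

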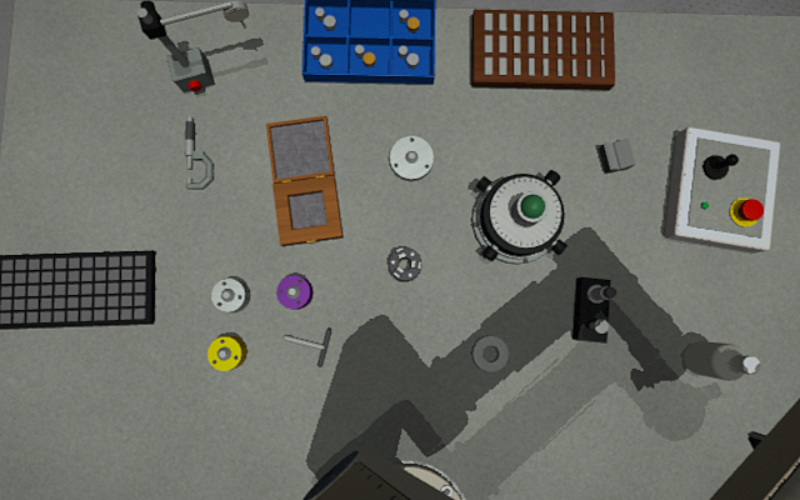

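The scene view shows the standard on the turntable at about (285,262), the chuck at (410,253), the tall riser (silver) at (572,235), the case at (510,305) and the spindle block at (240,220). In the top view they are at (530,207), (404,263), (230,294), (308,210) and (592,310). Next I'll measure them.

```bash
cat > m.py <<'E'
from h import *
def blobs(f,P,u,v,r,z0,z1,label):
    m=np.zeros(P.shape[:2],np.uint8); m[max(v-r,0):v+r,max(u-r,0):u+r]=1
    m&=((P[...,2]>z0)&(P[...,2]<z1)&(f['depth']>0)).astype(np.uint8)
    n,l,s,c=cv2.connectedComponentsWithStats(m)
    for i in range(1,n):
        if s[i,4]<12: continue
        q=P[l==i]; (cx,cy),rad=cv2.minEnclosingCircle(q[:,:2].astype(np.float32))
        print(label,'n',s[i,4],'px',c[i].round(1),'mean',q.mean(0).round(1),'minmax',q.min(0).round(1),q.max(0).round(1),'circ',round(cx,1),round(cy,1),round(rad,1))
E
python3 - <<'E'
from m import *
f=pickle.load(open('top.pkl','rb'));P=cloud(f)
print('bench',np.median(P[300:310,300:310,2]),np.median(P[100:110,360:380,2]))
a=lambda *k:blobs(f,P,*k)
a(418,170,50,78,92,'plate'); a(425,165,30,125,160,'std')
a(425,165,30,142,160,'dome')
a(184,235,22,34,45,'tallface'); a(184,235,22,45,56,'tallcone')
a(323,211,22,34,49,'chuckface');a(323,211,22,50,62,'chuckjaws')
a(474,247,40,28,38,'block');a(474,247,40,60,80,'pin?');a(474,247,40,85,125,'spin')
a(247,168,45,20,32,'caseblock');a(247,168,18,5,15,'pocket')
g=pickle.load(open('scene.pkl','rb'));Q=cloud(g)
for nm,uv,b in (('std',(229,208),(125,165)),('plate',(234,220),(78,92)),('tall',(458,187),(34,45)),('tallcone',(458,187),(45,56)),('chuckjaws',(328,202),(50,62)),('spin',(190,160),(100,120)),('pin',(190,160),(66,80)),('case',(408,244),(20,32)),('pocket',(408,244),(5,15))):
    blobs(g,Q,*uv,45 if nm not in('pocket','tall')else 22,*b,'S '+nm)
# crops
c=[f['frame'][120:300,150:350],f['frame'][120:300,380:580]]
cv2.imwrite('pics/crop0.png',cv2.resize(np.hstack(c),None,fx=2,fy=2,interpolation=cv2.INTER_CUBIC))
E
```

```text
bench 1.2392367478456174 0.6909703688944399
plate n 1933 px [418.2 170.8] mean [ 538.4 -187.2   85.8] minmax [ 481.3 -250.2   78. ] [ 600.2 -130.1   91.9] circ 541.2 -190.2 60.2
std n 500 px [424.6 165.6] mean [ 538.6 -187.4  141.5] minmax [ 516.2 -215.   125.1] [ 565.4 -165.7  155.9] circ 540.8 -190.4 25.3
dome n 248 px [426.3 164.3] mean [ 539.8 -189.   148.8] minmax [ 523.7 -207.7  142.1] [ 557.5 -171.8  155.9] circ 541.0 -189.9 18.2
tallface n 521 px [182.2 235.9] mean [395.5 309.9  40.9] minmax [367.6 282.6  34.1] [423.4 338.7  45. ] circ 395.4 311.0 29.0
tallcone n 60 px [180.9 236.1] mean [394.9 310.2  49. ] minmax [386.7 301.9  45.1] [405.8 318.9  53.9] circ 395.5 309.4 10.3
chuckface n 108 px [328.4 203.6] mean [470.3  -1.6  44.4] minmax [458.6 -18.1  36.5] [482.7  14.6  48.1] circ 470.5 -1.8 20.1
chuckface n 240 px [320.6 214.7] mean [446.   14.8  44.8] minmax [426.  -18.3  35.9] [475.7  37.8  48.9] circ 453.6 9.7 28.6
chuckjaws n 45 px [319.8 202.4] mean [471.3  17.   57.1] minmax [463.4  10.1  52. ] [478.8  25.2  61.5] circ 471.5 17.7 9.3
chuckjaws n 44 px [332.2 211.4] m
[... 2212 characters left out ...]
.7 -328.5  100. ] [ 417.5 -312.4  111.8] circ 409.1 -321.5 9.7
S pin n 83 px [190.4 154.5] mean [ 355.5 -316.2   73.5] minmax [ 341.5 -328.    66.8] [ 366.2 -305.1   78.1] circ 353.7 -316.7 12.6
S pin n 40 px [184.6 174.6] mean [ 415.5 -318.    73. ] minmax [ 405.5 -329.4   66.6] [ 420.5 -309.4   79.7] circ 411.9 -319.7 10.5
S case n 17 px [411.5 199.4] mean [431.  203.   23.3] minmax [427.8 192.7  20.3] [435.1 216.3  27.8] circ 428.9 204.5 11.9
S case n 1712 px [407.9 244.9] mean [553.7 184.5  26. ] minmax [486.5 121.8  20. ] [617.7 247.1  31.8] circ 549.1 184.9 77.2
S pocket n 608 px [407.5 244.3] mean [544.2 186.7  11.1] minmax [512.8 153.5   6.2] [574.8 219.9  15. ] circ 545.0 186.9 39.6
```

View pics/crop0.png

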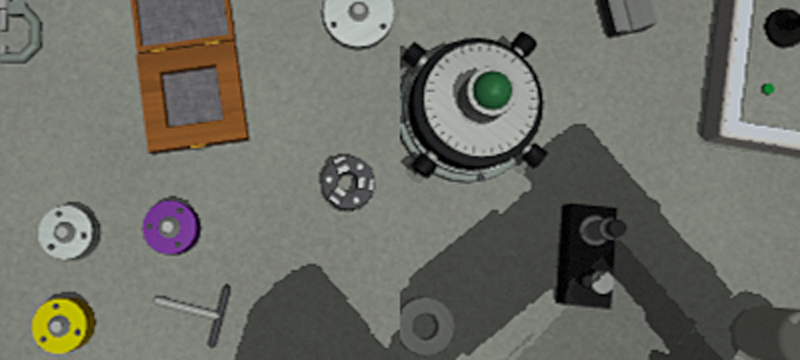

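The crop confirms the silver riser at (66,231), purple at (170,226), the chuck at (347,182), the spindle (taller) at about (605,228) and the pin at (600,283). The measured heights match the sizes given. One more check: the bottle near the start path and the case's yaw.

Run:
```python
from m import *
f=pickle.load(open('top.pkl','rb'));P=cloud(f)
for z in (20,100,150,200): blobs(f,P,570,285,45,z,z+50,'bot%d'%z)
g=pickle.load(open('scene.pkl','rb'));Q=cloud(g)
for z in (20,100,150,200): blobs(g,Q,117,137,32,z,z+50,'S bot%d'%z)
m=np.zeros((400,640),bool);m[120:198,210:280]=1
for (A,F) in ((P,f),):
    q=A[m&(A[...,2]>21)&(A[...,2]<32)&(A[...,0]<612)]; print(cv2.minAreaRect(q[:,:2].astype(np.float32)))
    m2=np.zeros((400,640),bool);m2[150:186,229:265]=1
    q=A[m2&(A[...,2]>5)&(A[...,2]<15)]; print(cv2.minAreaRect(q[:,:2].astype(np.float32)))
```

```text
bot20 n 343 px [559.  286.2] mean [ 302.4 -495.2   45.7] minmax [ 271.  -518.4   20. ] [ 329.5 -486.8   69.9] circ 300.3 -513.9 29.6
bot100 n 511 px [584.2 290. ] mean [ 300.5 -508.3  115.4] minmax [ 273.6 -537.9  100. ] [ 325.3 -490.4  149.8] circ 299.8 -516.8 26.8
bot100 n 18 px [603.4 289.6] mean [ 304.3 -525.6  149.2] minmax [ 297.9 -531.2  147.2] [ 311.  -518.7  150. ] circ 303.7 -526.0 7.4
bot150 n 118 px [600.1 292.1] mean [ 299.6 -517.5  151.6] minmax [ 286.5 -531.3  150.1] [ 313.  -505.   155.9] circ 299.7 -518.3 13.9
S bot20 n 382 px [119.2 148.3] mean [ 318.1 -504.5   45.6] minmax [ 284.5 -541.5   20.1] [ 332.7 -485.9   70. ] circ 302.9 -514.7 29.9
S bot100 n 353 px [107.1 124.2] mean [ 308.3 -511.3  118.5] minmax [ 279.1 -540.1  100. ] [ 325.9 -492.7  149.9] circ 300.7 -515.0 26.2
S bot150 n 62 px [101.  111.5] mean [ 300.6 -515.8  151.6] minmax [ 287.4 -529.6  150. ] [ 313.1 -502.6  154.4] circ 299.6 -516.1 13.7
((555.4346923828125, 184.8690185546875), (128.91567993164062, 110.40480041503906), 9.004700660705566)
((550.39306640625, 185.26780700683594), (60.42409133911133, 60.9329833984375), 9.9332275390625)
```

Emit:
apply_moves --pt "20.8 20.6 0 0 0 0 85" --pt "20.8 20.6 0 0 0 0 85" --pt "20.8 20.6 0 0 0 0 85" --pt "20.8 20.6 0 0 0 0 85" --pt "20.8 20.6 0 0 0 0 85" --pt "20.8 20.6 0 0 0 0 85" --pt "20.8 20.6 0 0 0 0 85" --pt "20.8 20.6 0 0 0 0 85" --pt "20.8 20.6 0 0 0 0 85" --pt "20.8 20.6 0 0 0 0 85" --pt "20.8 20.6 0 0 0 0 85" --pt "20.8 20.6 0 0 0 0 85" --pt "20.8 20.6 0 0 0 0 85" --pt "20.8 20.6 0 0 0 0 85" --pt "20.8 20.6 0 0 0 0 85" --pt "0 0 0 0 0 0 85" --pt "0 0 0 0 0 0 85"

```text
clock: 1.52
tool_pos: [541.7, -189.7, 206.5]
ee_rot: [-0.001, -0.214, 0.977, 0.0]
force: [-0.7, 0.5, -0.5]
gripper_width: 85.2
finger_force: 0.0
```

Emit:
apply_moves --pt "-0.4 -0.4 -20 0 0 0 85" --pt "0 0 -20 0 0 0 85" --pt "0 0 -20 0 0 0 85" --pt "0 0 -15 0 0 0 85" --pt "0 0 -15 0 0 0 85" --pt "0 0 -13 0 0 0 85" --pt "0 0 0 0 0 0 85" --pt "0 0 0 0 0 0 40" --pt "0 0 0 0 0 0 40" --pt "0 0 0 0 0 0 40" --pt "0 0 0 0 0 0 40" --pt "0 0 0 0 0 0 40" --pt "0 0 0 0 0 0 40" --pt "0 0 0 0 0 0 40" --pt "0 0 0 0 0 0 40" --pt "0 0 0 0 0 0 40" --newtons 60

```text
clock: 2.85
tool_pos: [542.1, -192.1, 107.5]
ee_rot: [0.002, -0.214, 0.977, -0.001]
force: [-2.2, 0.8, 8.1]
gripper_width: 41.2
finger_force: 64.7
```

Run:
```python
from h import *
a=grab('scene')['frame'][120:300,140:340];b=grab('top')['frame'][80:260,320:520]
cv2.imwrite('pics/c1.png',cv2.resize(np.hstack([a,b]),None,fx=2,fy=2,interpolation=cv2.INTER_CUBIC))
print(manip.get_obs()['gripper_width'],manip.get_obs()['tool_pos'])
```

```text
41.05332149026519 [ 542.11580825 -192.06802356  107.54908559]
```

View pics/c1.png

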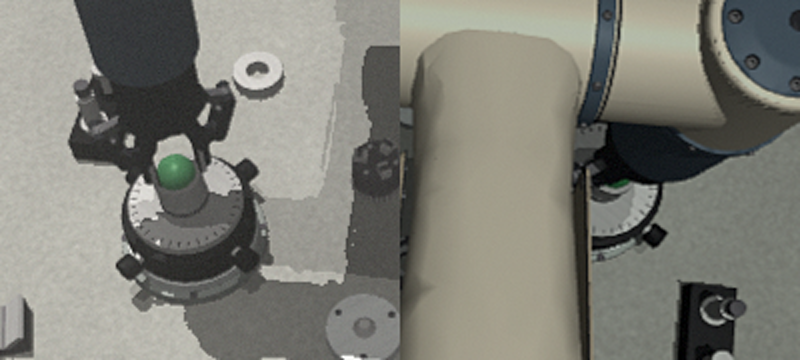

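The fingers seem to be holding at the dome's level (scene crop around (175,170)). I'll zoom in to see why.

Run:
```python
from m import *
f=pickle.load(open('scene.pkl','rb'));P=cloud(f)
print([proj(f,p).round(0) for p in ((541,-190,85),(541,-190,133),(541,-190,153),(542,-192,107.5))])
c=f['frame'][165:240,195:270]
cv2.imwrite('pics/c2.png',cv2.resize(c,None,fx=8,fy=8,interpolation=cv2.INTER_CUBIC))
hsv=cv2.cvtColor(f['frame'],cv2.COLOR_BGR2HSV)
m=cv2.inRange(hsv,(40,80,20),(85,255,255))>0; m[:,:195]=0;m[:,270:]=0;m[:165]=0;m[240:]=0
q=P[m];print(len(q),q.min(0),q.max(0),q.mean(0))
for v in range(185,225,3): print(v,P[v,212:248:3,2].round(0))
```

```text
[array([232., 220.]), array([229., 206.]), array([227., 201.]), array([230., 214.])]
178 [ 528.0431729  -207.03859872  138.68247119] [1078.19549334    3.69628149  915.41525576] [ 549.71241339 -189.80336496  154.13953518]
185 [227. 236. 233. 218. 215. 214. 213. 215. 212. 207. 186. 190.]
188 [221. 229. 224. 211. 207.   5.   0. 207. 205. 203. 188. 183.]
191 [216. 214. 213.  -0.   1.   2.   1.  -1. 189. 187. 184. 173.]
194 [212. 206. 205.  -1.   1.   1.   0.  -2.   2. 177. 177.  -0.]
197 [201. 199.   2.  -3.  -1. 150. 145.  88.  87. 167. 160.   1.]
200 [186. 184.   1. 148. 152. 155. 154. 150. 137. 158. 154. 147.]
203 [178. 173. 133. 153. 152. 153. 152. 149. 142. 140. 146.  87.]
206 [160. 164. 161. 149. 152. 151. 151. 149. 142. 134.  85.  85.]
209 [154. 148. 152. 147. 147. 147. 145. 143. 138. 133.  84.  85.]
212 [ 85.  85. 143. 136. 143. 143. 140. 135. 136. 131. 115.  85.]
215 [ 86.  87. 126. 135. 133. 134. 133. 134. 129. 123. 108.  83.]
218 [ 85.  84.  86. 122. 128. 129. 129. 128. 120. 114. 100.  85.]
221 [ 86.  86.  87. 105. 115. 120. 115. 115. 117. 106.  95.  88.]
224 [ 83.  85.  82.  85. 102. 108. 107. 103.  98.  96.  82.  88.]
```

View pics/c2.png

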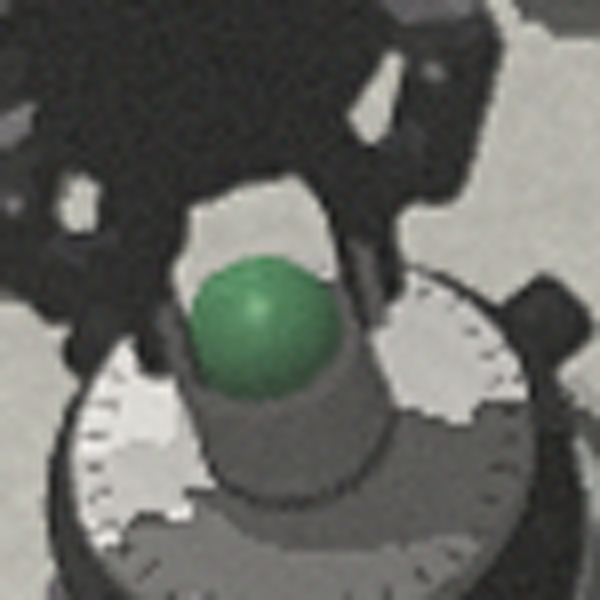

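The pads sit at the dome, above the steel's rim (scene pixel (214,211)), so the tips are higher than I assumed. I'll open, go lower and measure the tips.

Emit:
apply_moves --pt "0 0 0 0 0 0 62" --pt "0 0 0 0 0 0 62" --pt "0 0 0 0 0 0 62" --pt "0 0 0 0 0 0 62" --pt "0 0 0 0 0 0 62" --pt "0 0 0 0 0 0 62"

```text
clock: 3.45
tool_pos: [540.7, -191.3, 104.4]
ee_rot: [-0.0, -0.213, 0.977, 0.0]
force: [0.6, 0.0, 0.1]
gripper_width: 62.2
finger_force: 0.0
```

```bash
cat > tip.py <<'E'
from m import *
f=grab('scene');o=manip.get_obs();t=np.array(o['tool_pos']);P=cloud(f)
print(t.round(1),o['gripper_width'],o['force'])
w,x,y,z=o['ee_rot'];l=np.array([2*(x*y-w*z),1-2*(x*x+z*z)]);l/=np.linalg.norm(l)
p=np.array([l[1],-l[0]])
r=P[...,:2]-t[:2]; a=r@l; b=r@p
dark=(f['frame'].max(2)<75)&(f['depth']>0)
for s in(1,-1):
    m=dark&(np.abs(b)<16)&(s*a>22)&(s*a<62)&(P[...,2]>t[2]-25)&(P[...,2]<t[2]+60)&(P[...,2]>90)
    q=P[m]; print('finger',s,m.sum(),'lowest z',np.sort(q[:,2])[:12].round(0))
    v,u=np.nonzero(m); print('maxrow',v.max(), 'proj TCP side',proj(f,[*(t[:2]+s*l*38),t[2]]).round(1),proj(f,[*(t[:2]+s*l*38),t[2]+20]).round(1))
E
python3 tip.py
```

```text
[ 540.7 -191.3  104.4] 62.007449303178134 [-0.45488227 -0.77777784 -0.09416472]
finger 1 41 lowest z [ 90.  94.  96. 106. 138. 141. 141. 143. 143. 144. 145. 146.]
maxrow 219 proj TCP side [247.9 208.4] [246.8 202.8]
finger -1 29 lowest z [ 95.  95.  97. 114. 144. 144. 145. 146. 147. 148. 149. 150.]
maxrow 224 proj TCP side [212.3 220.2] [210.5 214.7]
```

Run:
```python
from h import *
f=pickle.load(open('scene.pkl','rb'))
c=cv2.resize(f['frame'][170:230,190:270],None,fx=8,fy=8,interpolation=cv2.INTER_CUBIC)
c=np.clip(c*1.8,0,255).astype(np.uint8)
t=[540.7,-191.3]; l=np.array([-.416,.909])
for s in(1,-1):
  for dz in (0,10,20,30):
    p=proj(f,[*(np.array(t)+s*l*31),104.4+dz]); q=tuple(int(k) for k in ((p-[190,170])*8+4)); cv2.circle(c,q,4,(0,0,255) if dz==0 else (0,255,255),-1)
cv2.imwrite('pics/c3.png',c)
```

```text
(no output)
```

View pics/c3.png

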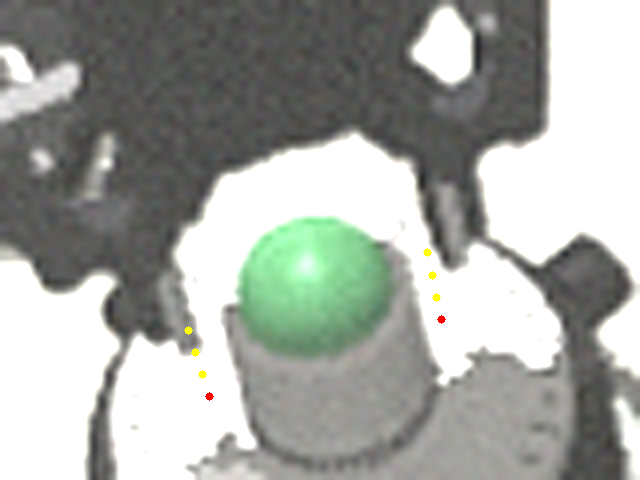

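The tips project about 22 mm behind the nominal TCP at this opening (left (185,345), right (452,265) in the crop), so I'll lower by 17 mm and grip.

Emit:
apply_moves --pt "0.3 0.8 -6 0 0 0 66" --pt "0 0 -6 0 0 0 66" --pt "0 0 -5 0 0 0 66" --pt "0 0 0 0 0 0 66" --pt "0 0 0 0 0 0 46" --pt "0 0 0 0 0 0 46" --pt "0 0 0 0 0 0 46" --pt "0 0 0 0 0 0 46" --pt "0 0 0 0 0 0 46" --pt "0 0 0 0 0 0 46" --newtons 60

```text
clock: 4.33
tool_pos: [541.5, -190.8, 88.0]
ee_rot: [0.0, -0.213, 0.977, -0.0]
force: [-0.3, -0.5, 1.3]
gripper_width: 48.1
finger_force: 62.8
```

Emit:
apply_moves --pt "0 0 4 0 0 0 46" --pt "0 0 4 0 0 0 46" --pt "0 0 6 0 0 0 46" --pt "0 0 8 0 0 0 46" --pt "0 0 10 0 0 0 46" --pt "0 0 0 0 0 0 46" --pt "0 0 0 0 0 0 46"

```text
clock: 4.92
tool_pos: [541.7, -190.6, 120.6]
ee_rot: [0.001, -0.213, 0.977, -0.0]
force: [-0.8, -0.6, -3.8]
gripper_width: 48.3
finger_force: 62.6
```

Run:
```python
from h import *
f=grab('scene')
print(manip.get_obs())
c=cv2.resize(f['frame'][160:240,190:270],None,fx=7,fy=7,interpolation=cv2.INTER_CUBIC)
cv2.imwrite('pics/c4.png',np.clip(c*1.6,0,255).astype(np.uint8))
```

```text
{'clock': 4.9667, 'joints': array([-6.60720707e-02,  3.41475553e-01,  2.71222307e-03, -4.47769010e-04,
       -1.23147880e+00, -1.07491209e+00]), 'dq': array([ 0.0008709 ,  0.00979961, -0.01689477, -0.00299128,  0.00201098,
        0.0002843 ]), 'effort': array([-7.46622827e-03, -4.54089582e+01,  2.48205453e+01,  5.87154821e+00,
        1.58025243e-02,  3.99689583e-06]), 'tool_pos': array([ 541.19373253, -190.3842763 ,  119.77624128]), 'ee_rot': array([ 3.24779955e-04, -2.13182911e-01,  9.77012244e-01,  1.26021644e-04]), 'force': array([-0.26600653, -0.01345701, -4.02459163]), 'wrist_torque': array([0.00847125, 0.07976484, 0.01573551]), 'finger_force': 62.581411600112915, 'gripper_width': 47.92165798421303}
```

View pics/c4.png

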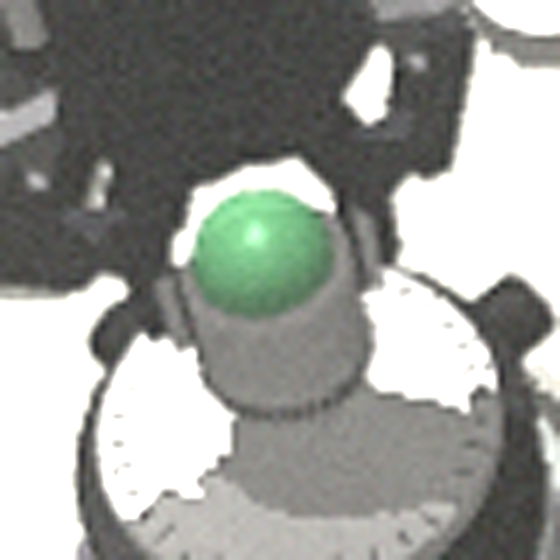

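The standard is held upright on its steel, clear of the plate (crop centre (265,300)). Next I'll carry it to the case.

Emit:
apply_moves --pt "0 10 5 0 0 0 46" --pt "0 20 5 0 0 0 46" --pt "0.5 25 0 0 0 0 46" --pt "0.5 25 0 0 0 0 46" --pt "0.5 25 0 0 0 0 46" --pt "0.5 25 0 0 0 0 46" --pt "0.5 25 0 0 0 0 46" --pt "0.5 25 0 0 0 0 46" --pt "0.5 25 0 0 0 0 46" --pt "0.5 25 0 0 0 0 46" --pt "0.5 25 0 0 0 0 46" --pt "1 25 0 0 0 0 46" --pt "1 25 0 0 0 0 46" --pt "1 25 0 0 0 0 46" --pt "1 20 0 0 0 0 46" --pt "0.5 15 0 0 0 0 46" --pt "0 10 0 0 0 0 46" --pt "0 0 0 0 0 0 46" --pt "0 0 0 0 0 0 46"

```text
clock: 6.55
tool_pos: [549.8, 184.4, 129.4]
ee_rot: [-0.0, -0.213, 0.977, -0.0]
force: [-0.4, -0.3, -2.8]
gripper_width: 48.2
finger_force: 62.8
```

Emit:
apply_moves --pt "0.2 0.2 -10 0 0 0 46" --pt "0 0 -20 0 0 0 46" --pt "0 0 -20 0 0 0 46" --pt "0 0 -20 0 0 0 46" --pt "0 0 -15 0 0 0 46" --pt "0 0 -10 0 0 0 46" --pt "0 0 -6 0 0 0 46" --pt "0 0 -5 0 0 0 46" --pt "0 0 -3 0 0 0 46" --pt "0 0 -3 0 0 0 46" --pt "0 0 -2 0 0 0 46" --pt "0 0 -1 0 0 0 46" --pt "0 0 0 0 0 0 46" --pt "0 0 0 0 0 0 46"

```text
clock: 7.72
tool_pos: [550.5, 184.8, 14.9]
ee_rot: [0.0, -0.213, 0.977, 0.0]
force: [-0.0, -0.4, -4.2]
gripper_width: 48.1
finger_force: 62.8
```

Emit:
apply_moves --pt "0 0 -1 0 0 0 46" --pt "0 0 -1 0 0 0 46" --pt "0 0 0 0 0 0 46" --pt "0 0 0 0 0 0 46"

```text
clock: 8.05
tool_pos: [550.6, 184.8, 13.1]
ee_rot: [0.0, -0.213, 0.977, 0.0]
force: [-1.4, 1.2, -0.4]
gripper_width: 48.0
finger_force: 63.0
```

Emit:
apply_moves --pt "0 0 -0.4 0 0 0 46" --pt "0 0 0 0 0 0 54" --pt "0 0 0 0 0 0 66" --pt "0 0 0 0 0 0 72" --pt "0 0 0 0 0 0 72" --pt "0 0 0 0 0 0 72" --pt "0 0 8 0 0 0 72" --pt "0 0 15 0 0 0 80" --pt "0 0 20 0 0 0 85" --pt "0 0 25 0 0 0 85" --pt "0 0 25 0 0 0 85" --pt "0 0 25 0 0 0 85" --pt "-15 10 5 0 0 0 85" --pt "-25 20 0 0 0 0 85" --pt "-25 20 0 0 0 0 85" --pt "-25 20 0 0 0 0 85" --pt "-25 20 0 0 0 0 85" --pt "-20 20 0 0 0 0 85" --pt "-20 16 0 0 0 0 85" --pt "0 0 0 0 0 0 85"

```text
clock: 9.72
tool_pos: [392.8, 312.9, 136.1]
ee_rot: [0.0, -0.215, 0.977, 0.001]
force: [0.0, 0.4, 0.0]
gripper_width: 85.2
finger_force: 0.0
```

Run:
```python
from m import *
f=grab('scene');P=cloud(f)
blobs(f,P,408,235,40,50,64,'std'); blobs(f,P,408,235,40,64,90,'dome')
f2=grab('top');P2=cloud(f2)
blobs(f2,P2,247,165,40,50,90,'top std')
print(manip.get_obs()['tool_pos'])
c=cv2.resize(f['frame'][140:300,340:540],None,fx=4,fy=3.75*1,interpolation=cv2.INTER_CUBIC)
cv2.imwrite('pics/c5.png',c)
```

```text
std n 185 px [410.2 240.2] mean [561.8 183.7  57.8] minmax [528.9 162.9  50.2] [576.1 211.3  64. ] circ 550.8 186.1 25.5
dome n 218 px [411.9 233.9] mean [555.2 185.3  72.5] minmax [532.8 168.3  64. ] [570.6 206.   80.3] circ 551.7 187.1 19.0
top std n 432 px [241.7 164.7] mean [547.5 184.2  66.6] minmax [524.6 161.6  50.1] [575.6 210.9  82.4] circ 550.2 186.0 25.6
[394.88908397 311.23234844 135.94259241]
```

View pics/c5.png

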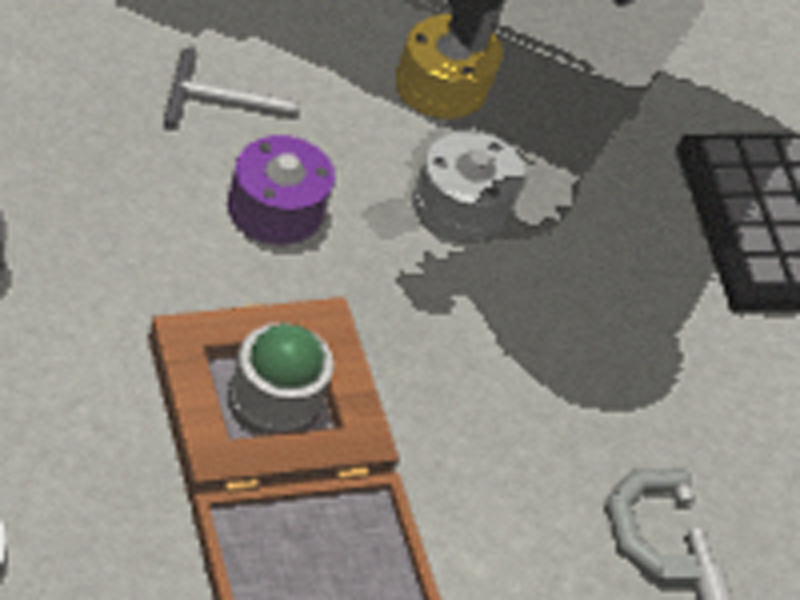

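The standard stands upright in the pocket (crop (285,375)), its axis within about 1 mm of the pocket's centre. Next is the tall riser at crop (475,185).

Emit:
apply_moves --pt "0.6 0 -20 0 0 0 85" --pt "0 0 -20 0 0 0 85" --pt "0 0 -20 0 0 0 85" --pt "0 0 -20 0 0 0 85" --pt "0 0 -15 0 0 0 80" --pt "0 0 -15 0 0 0 80" --pt "0 0 -10 0 0 0 75" --pt "0 0 -6 0 0 0 75" --pt "0 0 -5 0 0 0 75" --pt "0 0 -4 0 0 0 75" --pt "0 0 -3 0 0 0 75" --pt "0 0 0 0 0 0 75" --pt "0 0 0 0 0 0 75"

```text
clock: 10.9
tool_pos: [396.1, 310.8, -2.5]
ee_rot: [0.0, -0.213, 0.977, 0.0]
force: [0.8, -0.7, 0.5]
gripper_width: 74.7
finger_force: 0.0
```

Emit:
apply_moves --pt "0 0 0 0 0 0 64" --pt "0 0 0 0 0 0 52" --pt "0 0 0 0 0 0 52" --pt "0 0 0 0 0 0 52" --pt "0 0 0 0 0 0 52" --pt "0 0 0 0 0 0 52" --pt "0 0 0 0 0 0 52" --pt "0 0 4 0 0 0 52" --pt "0 0 6 0 0 0 52" --pt "0 0 10 0 0 0 52" --pt "0 0 0 0 0 0 52" --pt "0 0 0 0 0 0 52" --newtons 60

```text
clock: 11.9
tool_pos: [396.0, 311.1, 17.6]
ee_rot: [0.0, -0.213, 0.977, 0.001]
force: [-0.0, -0.5, -3.0]
gripper_width: 55.2
finger_force: 64.0
```

Run:
```python
from m import *
f=grab('scene');P=cloud(f); print(manip.get_obs()['tool_pos'])
c=cv2.resize(f['frame'][145:215,420:500],None,fx=7,fy=7,interpolation=cv2.INTER_CUBIC)
cv2.imwrite('pics/c6.png',np.clip(c*1.4,0,255).astype(np.uint8))
```

```text
[395.72315865 310.64358628  17.07273539]
```

View pics/c6.png

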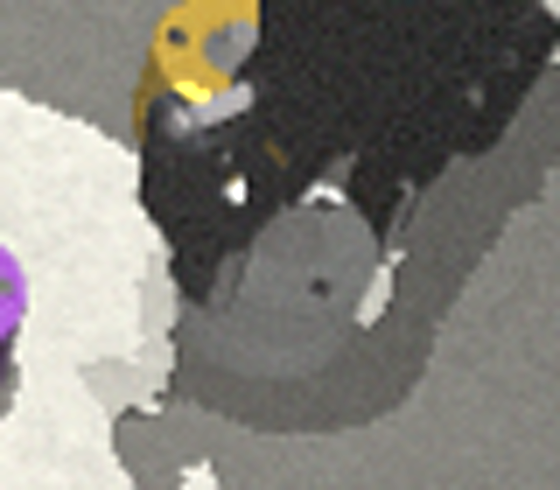

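The riser is held level just above the bench (crop (310,290)). Next I'll lift it and carry it to the turntable.

Emit:
apply_moves --pt "0 0 15 0 0 0 52" --pt "0 0 20 0 0 0 52" --pt "0 0 25 0 0 0 52" --pt "0 0 25 0 0 0 52" --pt "0 0 18 0 0 0 52" --pt "3 -10 2 0 0 0 52" --pt "6 -20 0 0 0 0 52" --pt "8 -28 0 0 0 0 52" --pt "8 -28 0 0 0 0 52" --pt "8 -28 0 0 0 0 52" --pt "8 -28 0 0 0 0 52" --pt "8 -28 0 0 0 0 52" --pt "8 -28 0 0 0 0 52" --pt "8 -28 0 0 0 0 52" --pt "8 -28 0 0 0 0 52" --pt "8 -28 0 0 0 0 52" --pt "8 -28 0 0 0 0 52" --pt "8 -28 0 0 0 0 52" --pt "8 -28 0 0 0 0 52" --pt "8 -28 0 0 0 0 52"

```text
clock: 13.62
tool_pos: [507.9, -85.1, 120.6]
ee_rot: [-0.001, -0.213, 0.977, 0.0]
force: [0.1, 0.9, -3.1]
gripper_width: 55.6
finger_force: 64.5
```

Emit:
apply_moves --pt "8 -28 0 0 0 0 52" --pt "8 -28 0 0 0 0 52" --pt "8 -26 0 0 0 0 52" --pt "6 -15 0 0 0 0 52" --pt "2 -9 0 0 0 0 52" --pt "0 0 0 0 0 0 52" --pt "0 0 0 0 0 0 52"

```text
clock: 14.2
tool_pos: [540.0, -189.3, 120.9]
ee_rot: [-0.001, -0.213, 0.977, 0.001]
force: [0.1, 1.0, -3.8]
gripper_width: 55.6
finger_force: 64.5
```

Emit:
apply_moves --pt "1.2 -1 -6 0 0 0 52" --pt "0 0 -8 0 0 0 52" --pt "0 0 -6 0 0 0 52" --pt "0 0 -4 0 0 0 52" --pt "0 0 -4 0 0 0 52" --pt "0 0 -3 0 0 0 52" --pt "0 0 -2 0 0 0 52" --pt "0 0 -2 0 0 0 52" --pt "0 0 -2 0 0 0 52" --pt "0 0 0 0 0 0 52" --pt "0 0 0 0 0 0 52"

```text
clock: 15.12
tool_pos: [542.1, -190.4, 85.2]
ee_rot: [0.0, -0.213, 0.977, -0.0]
force: [0.6, -0.3, -2.6]
gripper_width: 56.0
finger_force: 64.5
```

Emit:
apply_moves --pt "0 0 -1 0 0 0 52" --pt "0 0 -1 0 0 0 52" --pt "0 0 -1 0 0 0 52" --pt "0 0 0 0 0 0 52" --pt "0 0 0 0 0 0 52"

```text
clock: 15.53
tool_pos: [542.4, -190.5, 83.3]
ee_rot: [0.001, -0.213, 0.977, -0.0]
force: [-2.6, 0.7, 5.5]
gripper_width: 56.1
finger_force: 65.3
```

Emit:
apply_moves --pt "0 0 0 0 0 0 60" --pt "0 0 0 0 0 0 70" --pt "0 0 0 0 0 0 76" --pt "0 0 0 0 0 0 78" --pt "0 0 0 0 0 0 78" --pt "0 0 8 0 0 0 80" --pt "0 0 15 0 0 0 85" --pt "0 0 20 0 0 0 85" --pt "0 0 20 0 0 0 85" --pt "-8 20 0 0 0 0 85" --pt "-12 28 0 0 0 0 85" --pt "-12 28 0 0 0 0 85" --pt "-12 28 0 0 0 0 85" --pt "-12 28 0 0 0 0 85" --pt "-12 28 0 0 0 0 85" --pt "-12 28 0 0 0 0 85" --pt "-6 12 0 0 0 0 85" --pt "0 0 0 0 0 0 85" --pt "0 0 0 0 0 0 85"

```text
clock: 17.12
tool_pos: [456.3, 10.2, 146.0]
ee_rot: [0.001, -0.214, 0.977, -0.0]
force: [0.2, -0.5, -0.1]
gripper_width: 85.2
finger_force: 0.0
```

Run:
```python
from m import *
print(manip.get_obs()['tool_pos'])
f=grab('scene');P=cloud(f)
blobs(f,P,232,215,28,119,130,'riserface'); blobs(f,P,232,212,28,130.5,142,'cone');blobs(f,P,234,220,50,78,92,'plate')
blobs(f,P,328,202,30,50,62,'jaws')
f=grab('top');P=cloud(f)
blobs(f,P,422,165,30,119,130,'T riserface');blobs(f,P,422,165,30,130.5,142,'T cone')
```

```text
[456.2618554   10.17278503 146.02208567]
riserface n 509 px [230.4 210.1] mean [ 544.4 -187.4  125.2] minmax [ 513.  -216.6  119. ] [ 571.4 -159.5  129.8] circ 541.6 -188.7 30.3
cone n 51 px [229.7 207.3] mean [ 543.7 -187.7  134.1] minmax [ 536.1 -196.3  130.7] [ 550.8 -179.1  137.7] circ 542.8 -188.1 9.1
plate n 15 px [185.3 171.3] mean [ 414.1 -314.4   82.9] minmax [ 407.  -317.8   78.5] [ 418.3 -310.5   88.9] circ 412.7 -314.0 6.7
plate n 1457 px [233.3 225.5] mean [ 555.1 -185.6   85.1] minmax [ 482.2 -249.5   78. ] [ 601.8 -129.5   91.4] circ 541.0 -189.5 61.2
jaws n 41 px [333.4 192.3] mean [441.1  21.2  55.8] minmax [432.1  13.4  50.7] [450.5  29.4  59.6] circ 441.3 21.4 9.2
jaws n 40 px [319.9 196.9] mean [454.8  -9.   55.7] minmax [446.  -15.7  51.2] [461.3  -1.8  59. ] circ 453.4 -8.8 10.1
jaws n 40 px [331.9 204. ] mean [473.5  18.3  55.8] minmax [463.7  11.7  51.4] [482.3  25.2  59.6] circ 473.0 17.4 9.3
T riserface n 584 px [423.  166.1] mean [ 540.8 -188.   125.8] minmax [ 512.6 -216.5  119.2] [ 570.5 -160.   129.9] circ 541.9 -188.6 29.3
T cone n 64 px [424.1 165.2] mean [ 540.9 -188.2  134.2] minmax [ 531.8 -196.7  130.5] [ 550.  -180.3  139.1] circ 541.7 -188.5 10.0
```

The riser is seated: its face measures 125 mm and its axis is within about 1.3 mm of the plate's. Next is the chuck.

Emit:
apply_moves --pt "-0.8 -0.8 -20 0 0 0 85" --pt "0 0 -25 0 0 0 85" --pt "0 0 -25 0 0 0 85" --pt "0 0 -20 0 0 0 85" --pt "0 0 -20 0 0 0 80" --pt "0 0 -15 0 0 0 80" --pt "0 0 -10 0 0 0 75" --pt "0 0 -6 0 0 0 75" --pt "0 0 -4 0 0 0 75" --pt "0 0 -4 0 0 0 75" --pt "0 0 0 0 0 0 75" --pt "0 0 0 0 0 0 75"

```text
clock: 18.22
tool_pos: [455.7, 8.8, -3.5]
ee_rot: [0.0, -0.213, 0.977, -0.0]
force: [0.7, 0.1, -0.1]
gripper_width: 75.0
finger_force: 0.0
```

Emit:
apply_moves --pt "0 0 0 0 0 0 64" --pt "0 0 0 0 0 0 50" --pt "0 0 0 0 0 0 50" --pt "0 0 0 0 0 0 50" --pt "0 0 0 0 0 0 50" --pt "0 0 0 0 0 0 50" --pt "0 0 0 0 0 0 50" --newtons 70

```text
clock: 18.8
tool_pos: [456.1, 8.6, -2.5]
ee_rot: [0.001, -0.214, 0.977, -0.0]
force: [-1.4, -1.0, 8.3]
gripper_width: 55.4
finger_force: 73.6
```

Emit:
apply_moves --pt "0 0 5 0 0 0 50" --pt "0 0 10 0 0 0 50" --pt "0 0 20 0 0 0 50" --pt "0 0 25 0 0 0 50" --pt "0 0 25 0 0 0 50" --pt "0 0 25 0 0 0 50" --pt "0 0 25 0 0 0 50" --pt "0 0 20 0 0 0 50" --pt "6 -14 0 0 0 0 50" --pt "11 -25 0 0 0 0 50" --pt "11 -25 0 0 0 0 50" --pt "11 -25 0 0 0 0 50" --pt "11 -25 0 0 0 0 50" --pt "11 -25 0 0 0 0 50" --pt "11 -25 0 0 0 0 50" --pt "8 -20 0 0 0 0 50" --pt "6 -14 0 0 0 0 50" --pt "0 0 0 0 0 0 50" --pt "0 0 0 0 0 0 50"

```text
clock: 20.38
tool_pos: [540.5, -189.3, 149.9]
ee_rot: [-0.001, -0.212, 0.977, 0.001]
force: [-0.5, 0.1, -4.5]
gripper_width: 55.2
finger_force: 75.7
```

Run:
```python
from m import *
o=manip.get_obs();print(o['tool_pos'],o['force'],o['gripper_width'])
f=grab('scene');P=cloud(f)
c=cv2.resize(f['frame'][150:240,180:280],None,fx=6,fy=6,interpolation=cv2.INTER_CUBIC)
cv2.imwrite('pics/c7.png',np.clip(c*1.5,0,255).astype(np.uint8))
```

```text
[ 540.47851512 -189.25821233  149.92858897] [-0.48346342  0.05871602 -4.51674375] 55.152315950732614
```

View pics/c7.png

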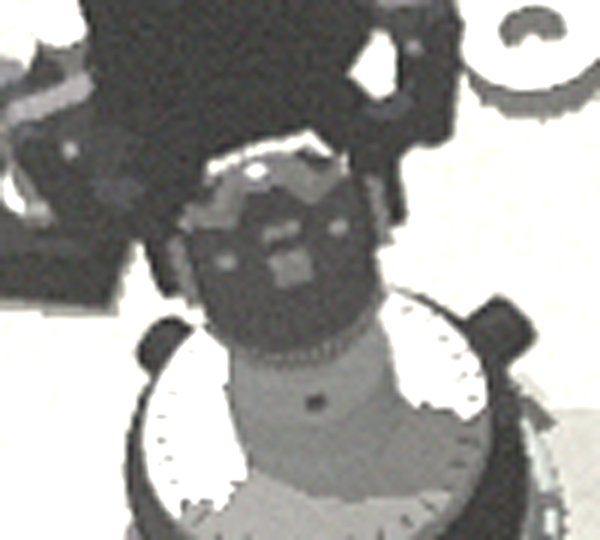

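The chuck hangs level above the riser (crop (290,260)). Next I'll lower it.

Emit:
apply_moves --pt "1.3 -0.6 -5 0 0 0 50" --pt "0 0 -6 0 0 0 50" --pt "0 0 -4 0 0 0 50" --pt "0 0 -4 0 0 0 50" --pt "0 0 -3 0 0 0 50" --pt "0 0 -2 0 0 0 50" --pt "0 0 -1.5 0 0 0 50" --pt "0 0 0 0 0 0 50" --pt "0 0 0 0 0 0 50"

```text
clock: 21.18
tool_pos: [542.7, -189.8, 125.8]
ee_rot: [0.0, -0.213, 0.977, -0.0]
force: [0.2, -0.0, -4.4]
gripper_width: 55.5
finger_force: 75.8
```

Emit:
apply_moves --pt "0 0 -0.7 0 0 0 50" --pt "0 0 -0.7 0 0 0 50" --pt "0 0 0 0 0 0 50"

```text
clock: 21.43
tool_pos: [542.6, -189.8, 124.2]
ee_rot: [0.0, -0.213, 0.977, 0.0]
force: [-0.2, 1.1, -4.5]
gripper_width: 55.5
finger_force: 75.8
```

Emit:
apply_moves --pt "0 0 -0.7 0 0 0 50" --pt "0 0 -0.7 0 0 0 50" --pt "0 0 -0.7 0 0 0 50" --pt "0 0 0 0 0 0 50" --pt "0 0 0 0 0 0 50"

```text
clock: 21.85
tool_pos: [542.6, -189.8, 122.7]
ee_rot: [0.0, -0.213, 0.977, -0.0]
force: [-1.3, 0.6, 0.6]
gripper_width: 55.6
finger_force: 76.1
```

Emit:
apply_moves --pt "0 0 -0.5 0 0 0 50" --pt "0 0 0 0 0 0 60" --pt "0 0 0 0 0 0 70" --pt "0 0 0 0 0 0 76" --pt "0 0 0 0 0 0 78" --pt "0 0 0 0 0 0 78" --pt "0 0 8 0 0 0 80" --pt "0 0 15 0 0 0 85" --pt "0 0 20 0 0 0 85" --pt "0 0 15 0 0 0 85" --pt "-12 -12 0 0 0 0 85" --pt "-20 -20 0 0 0 0 70" --pt "-20 -20 0 0 0 0 60" --pt "-20 -20 0 0 0 0 50" --pt "-20 -20 0 0 0 0 50" --pt "-20 -20 0 0 0 0 50" --pt "-14 -12 0 0 0 0 50" --pt "-7 -8 0 0 0 0 50" --pt "0 0 0 0 0 0 50" --pt "0 0 0 0 0 0 50"

```text
clock: 23.52
tool_pos: [409.5, -322.0, 179.8]
ee_rot: [0.0, -0.213, 0.977, -0.0]
force: [-0.2, 0.2, -0.5]
gripper_width: 50.1
finger_force: 0.0
```

Run:
```python
from m import *
o=manip.get_obs();print(o['tool_pos'],o['gripper_width'])
f=grab('scene');P=cloud(f)
blobs(f,P,228,195,30,175,190,'jaws');blobs(f,P,228,200,30,162,173,'face')
blobs(f,P,180,165,25,100,116,'spin')
f=grab('top');P=cloud(f)
blobs(f,P,426,162,30,175,190,'T jaws');blobs(f,P,426,162,30,162,173,'T face')
blobs(f,P,484,240,25,100,116,'T spin')
```

```text
[ 409.51627591 -321.97700707  179.78446442] 50.061292527335524
jaws n 58 px [233.3 186.8] mean [ 527.1 -176.3  180.6] minmax [ 517.5 -184.5  175.7] [ 535.9 -167.8  184.4] circ 526.7 -176.0 9.2
jaws n 58 px [217. 192.] mean [ 540.7 -205.8  180.6] minmax [ 532.2 -215.2  175.1] [ 546.9 -198.3  183.6] circ 540.5 -206.0 9.6
jaws n 56 px [229.2 200.6] mean [ 560.3 -179.5  180.6] minmax [ 550.4 -188.3  175. ] [ 567.2 -171.9  183.8] circ 558.6 -180.1 9.2
face n 404 px [227.9 198.3] mean [ 546.3 -185.8  168.6] minmax [ 514.5 -214.7  162.2] [ 570.9 -158.9  173. ] circ 541.8 -187.9 29.1
spin n 56 px [180.4 163.3] mean [ 411.  -320.6  107.1] minmax [ 401.6 -328.5  100.4] [ 418.9 -312.7  111.1] circ 409.9 -321.0 9.5
T jaws n 61 px [425.9 151.5] mean [ 557.8 -180.6  181.5] minmax [ 549.3 -189.   176.2] [ 566.6 -173.2  184.7] circ 558.0 -181.1 9.0
T jaws n 60 px [424.1 168.4] mean [ 525.4 -177.1  181.5] minmax [ 517.1 -186.4  175.5] [ 533.9 -169.4  186.1] circ 525.6 -178.1 8.8
T face n 347 px [424.9 161.9] mean [ 540.4 -181.6  169.4] minmax [ 512.3 -204.9  162. ] [ 569.9 -160.2  172.9] circ 541.1 -188.2 29.0
```

The chuck is seated: its jaws measure 181 mm and its axis is at (541.7, -187.8). Next is the spindle.

Emit:
apply_moves --pt "-0.2 -0.4 -20 0 0 0 50" --pt "0 0 -25 0 0 0 50" --pt "0 0 -25 0 0 0 50" --pt "0 0 -20 0 0 0 50" --pt "0 0 -15 0 0 0 50" --pt "0 0 -15 0 0 0 50" --pt "0 0 -10 0 0 0 50" --pt "0 0 -10 0 0 0 50" --pt "0 0 0 0 0 0 50" --pt "0 0 0 0 0 0 35" --pt "0 0 0 0 0 0 30" --pt "0 0 0 0 0 0 30"

```text
clock: 24.62
tool_pos: [410.1, -322.5, 40.7]
ee_rot: [0.001, -0.213, 0.977, -0.001]
force: [0.4, -0.2, 0.4]
gripper_width: 29.8
finger_force: 0.0
```

Emit:
apply_moves --pt "0 0 0 0 0 0 24" --pt "0 0 0 0 0 0 16" --pt "0 0 0 0 0 0 16" --pt "0 0 0 0 0 0 16" --pt "0 0 0 0 0 0 16" --pt "0 0 0 0 0 0 16" --newtons 60

```text
clock: 25.12
tool_pos: [410.2, -322.9, 40.7]
ee_rot: [0.001, -0.213, 0.977, -0.001]
force: [0.6, -0.8, 5.9]
gripper_width: 20.2
finger_force: 58.6
```

Emit:
apply_moves --pt "0 0 4 0 0 0 16" --pt "0 0 6 0 0 0 16" --pt "0 0 8 0 0 0 16" --pt "0 0 10 0 0 0 16" --pt "0 0 12 0 0 0 16" --pt "0 0 20 0 0 0 16" --pt "0 0 25 0 0 0 16" --pt "0 0 25 0 0 0 16" --pt "0 0 25 0 0 0 16" --pt "0 0 25 0 0 0 16" --pt "0 0 20 0 0 0 16" --pt "0 0 10 0 0 0 16" --pt "0 0 0 0 0 0 16"

```text
clock: 26.2
tool_pos: [410.0, -322.5, 232.4]
ee_rot: [0.002, -0.213, 0.977, -0.001]
force: [0.9, -0.9, -2.4]
gripper_width: 20.0
finger_force: 59.2
```

Emit:
apply_moves --pt "6 6 0 0 0 0 16" --pt "12 12 0 0 0 0 16" --pt "18 18 0 0 0 0 16" --pt "20 20 0 0 0 0 16" --pt "20 20 0 0 0 0 16" --pt "20 20 0 0 0 0 16" --pt "16 16 0 0 0 0 16" --pt "12 12 0 0 0 0 16" --pt "6 6 0 0 0 0 16" --pt "2.3 3.5 0 0 0 0 16" --pt "0 0 0 0 0 0 16" --pt "0 0 0 0 0 0 16"

```text
clock: 27.2
tool_pos: [541.1, -189.1, 229.5]
ee_rot: [-0.0, -0.213, 0.977, 0.0]
force: [-0.6, -0.6, -2.4]
gripper_width: 20.3
finger_force: 59.1
```

Run:
```python
from m import *
o=manip.get_obs();t=o['tool_pos'];print(t,o['gripper_width'],o['force'])
f=grab('scene');P=cloud(f)
foot=t[2]-34.7; print('foot z',foot)
# spindle foot/collar cloud
blobs(f,P,228,185,45,foot+1,foot+27,'foot');blobs(f,P,228,185,45,foot+29,foot+35,'collar')
blobs(f,P,228,195,30,175,188,'jaws')
c=cv2.resize(f['frame'][135:225,180:280],None,fx=6,fy=6,interpolation=cv2.INTER_CUBIC)
c=np.clip(c*1.5,0,255).astype(np.uint8)
for z in(foot,foot+28): 
    p=(proj(f,[541.7,-187.8,z])-[180,135])*6+3; cv2.circle(c,(int(p[0]),int(p[1])),3,(0,0,255),-1)
cv2.imwrite('pics/c8.png',c)
```

```text
[ 541.10451947 -189.08324642  229.48637259] 20.271225527141056 [-0.601976   -0.61966342 -2.42911078]
foot z 194.78637258814706
foot n 33 px [224.7 185.9] mean [ 544.9 -186.4  206.3] minmax [ 540.3 -194.1  199.9] [ 547.9 -180.3  212.9] circ 542.4 -187.2 7.2
collar n 31 px [225.4 181. ] mean [ 549.  -181.2  227. ] minmax [ 534.8 -198.6  224. ] [ 555.7 -171.7  229.8] circ 542.8 -185.7 15.1
jaws n 59 px [233.2 187. ] mean [ 527.3 -176.5  180.3] minmax [ 518.3 -184.9  175. ] [ 536.5 -168.2  184.3] circ 527.1 -176.1 9.4
jaws n 60 px [217. 192.] mean [ 540.7 -205.9  180.4] minmax [ 533.2 -214.9  175.4] [ 547.  -198.6  184.6] circ 540.7 -206.4 9.1
jaws n 54 px [229.1 200.5] mean [ 560.2 -179.5  180.9] minmax [ 548.6 -188.7  175.8] [ 568.3 -172.2  184.9] circ 558.5 -180.4 9.9
```

View pics/c8.png

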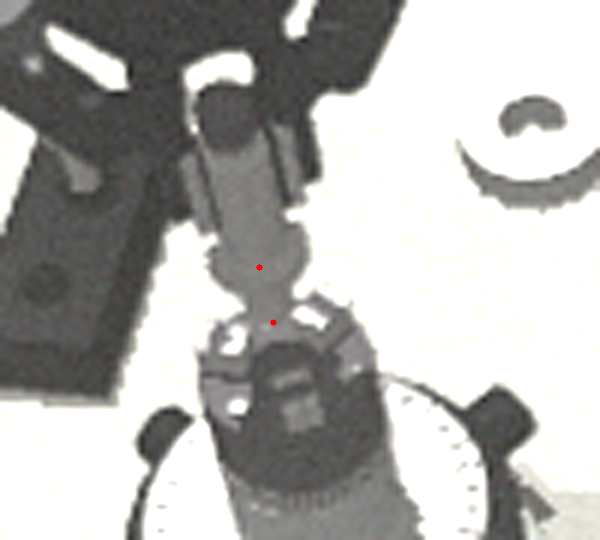

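The spindle hangs upright just above the bore (foot at crop (270,320), jaws around (285,360)), about 1 mm short in x. I'll correct that and lower it slowly.

Emit:
apply_moves --pt "1.2 -0.4 -4 0 0 0 16" --pt "0 0 -4 0 0 0 16" --pt "0 0 -3 0 0 0 16" --pt "0 0 -3 0 0 0 16" --pt "0 0 -2 0 0 0 16" --pt "0 0 -2 0 0 0 16" --pt "0 0 -2 0 0 0 16" --pt "0 0 -2 0 0 0 16" --pt "0 0 0 0 0 0 16"

```text
clock: 28.0
tool_pos: [542.7, -189.0, 207.2]
ee_rot: [-0.0, -0.213, 0.977, 0.0]
force: [0.3, 0.4, -1.5]
gripper_width: 20.3
finger_force: 59.1
```

Emit:
apply_moves --pt "0 0 -2 0 0 0 16" --pt "0 0 -3 0 0 0 16" --pt "0 0 -3 0 0 0 16" --pt "0 0 -3 0 0 0 16" --pt "0 0 -3 0 0 0 16" --pt "0 0 -2 0 0 0 16" --pt "0 0 -1.5 0 0 0 16" --pt "0 0 0 0 0 0 16" --pt "0 0 0 0 0 0 16"

```text
clock: 28.75
tool_pos: [542.9, -189.1, 190.2]
ee_rot: [-0.0, -0.213, 0.977, -0.0]
force: [0.6, 0.0, -2.2]
gripper_width: 20.2
finger_force: 59.1
```

Emit:
apply_moves --pt "0 0 -0.8 0 0 0 16" --pt "0 0 -0.8 0 0 0 16" --pt "0 0 -0.8 0 0 0 16" --pt "0 0 0 0 0 0 16" --pt "0 0 0 0 0 0 16"

```text
clock: 29.17
tool_pos: [543.0, -189.1, 187.9]
ee_rot: [0.0, -0.213, 0.977, -0.0]
force: [-0.4, -1.0, -2.2]
gripper_width: 19.8
finger_force: 59.3
```

Emit:
apply_moves --pt "0 0 -0.7 0 0 0 16" --pt "0 0 -0.7 0 0 0 16" --pt "0 0 -0.5 0 0 0 16" --pt "0 0 0 0 0 0 16" --pt "0 0 0 0 0 0 16"

```text
clock: 29.58
tool_pos: [543.2, -189.2, 187.7]
ee_rot: [0.001, -0.213, 0.977, -0.001]
force: [-1.7, 1.9, 6.0]
gripper_width: 20.1
finger_force: 60.1
```

Contact came at the expected height. Now I'll release and back off.

Emit:
apply_moves --pt "0 0 0 0 0 0 24" --pt "0 0 0 0 0 0 30" --pt "0 0 0 0 0 0 40" --pt "0 0 0 0 0 0 50" --pt "0 0 0 0 0 0 50" --pt "0 0 8 0 0 0 50" --pt "0 0 15 0 0 0 50" --pt "0 0 20 0 0 0 50" --pt "0 0 20 0 0 0 50" --pt "0 0 20 0 0 0 50" --pt "0 0 10 0 0 0 50" --pt "-15 10 0 0 0 0 50" --pt "-20 20 0 0 0 0 50" --pt "-25 25 0 0 0 0 50" --pt "-25 25 0 0 0 0 50" --pt "-20 25 0 0 0 0 50" --pt "-20 20 0 0 0 0 50" --pt "0 0 0 0 0 0 50"

```text
clock: 31.08
tool_pos: [415.6, -62.1, 280.8]
ee_rot: [0.002, -0.215, 0.977, 0.0]
force: [-0.0, -0.6, 0.9]
gripper_width: 50.1
finger_force: 0.0
```

Run:
```python
from m import *
o=manip.get_obs();print(o['tool_pos'],o['force'])
f=grab('scene');P=cloud(f)
blobs(f,P,225,175,40,240,265,'tip');blobs(f,P,225,180,40,192,236,'body');blobs(f,P,225,185,40,183,191,'collar')
blobs(f,P,228,200,30,162,172,'face')
c=cv2.resize(f['frame'][130:330,150:470],None,fx=2.5,fy=2.5,interpolation=cv2.INTER_CUBIC)
cv2.imwrite('pics/c9.png',c)
f=grab('top');P=cloud(f)
blobs(f,P,428,160,35,240,265,'T tip');blobs(f,P,428,160,35,183,191,'T collar');blobs(f,P,426,162,30,162,172,'T face')
```

```text
[415.6023826  -62.05927473 280.76470731] [-0.04125047 -0.5864036   0.90324544]
tip n 100 px [220.5 170.2] mean [ 544.3 -186.9  252.4] minmax [ 534.1 -197.1  240. ] [ 551.5 -178.9  257.4] circ 542.5 -188.0 9.2
body n 194 px [224.1 184. ] mean [ 548.2 -185.3  216.5] minmax [ 534.4 -198.   192.5] [ 553.4 -177.   235.9] circ 543.2 -187.3 10.9
collar n 97 px [226.4 193.3] mean [ 548.4 -185.4  187.8] minmax [ 525.  -204.6  183.2] [ 558.8 -172.3  191. ] circ 540.5 -186.7 18.5
face n 300 px [228.5 201.1] mean [ 552.9 -183.5  168.5] minmax [ 521.7 -215.5  162.1] [ 571.3 -159.   171.7] circ 543.3 -186.8 28.7
```

View pics/c9.png

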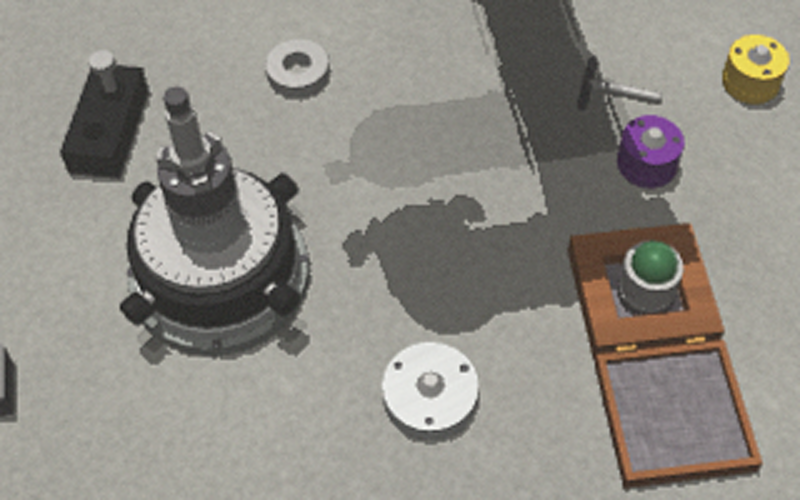

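The picture shows the full stack upright at (200,190), with the spindle top measuring about 255 mm. The standard is in its case at (655,275), and the pin and low riser haven't moved.

```bash
python3 -c "from plant import finish_job; print(finish_job())"
```

```text
the job is handed in; nothing more can be done
None
```

The job is done and handed in at about 31 s: the standard is upright in its case, the tall riser, chuck and spindle are seated on the turntable to within about 1–2 mm by camera, and the low riser and pin were left alone; the first grip on the standard closed on its glass dome at about 60 N before I re-gripped on the steel (I saw no damage in the pictures).

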